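Set a shelf board's overhang with a T-square and hold it

ROBOT

A 7-joint arm with a two-finger parallel gripper is mounted at the origin on the work surface. World frame = base frame: x ahead of the robot, y to its left, z up, the work surface at z = 0. Lengths are in m, angles in rad, forces in N, time in s.
With the tool pointing down it reaches from about 0.4 to 0.85 m from the base axis. Payload 10.4 kg.
Tool frame: the origin (TCP) lies midway between the tips of the shut fingers; the grasp point (between the pads) lies 19 mm behind it (hold_point_z is the distance from the TCP to the grasp point, in m); x points along the fingers, y is the direction in which the jaws open and shut, and the axes are right-handed (so a half turn about x gives the same grasp; the last joint's range is limited). The gripper opens to 85 mm and grips with 20 to 120 N. Pads are 22 mm wide; open, the fingers measure 114 mm over their backs; the gripper's body (76 mm by 85 mm) begins 54 mm behind the grasp point. The pads swing forward as they close: fully open they stand 13 mm farther back than shut.
Start: joints at [1.303, 0.332, -0.065, 1.46, 0.022, 1.35, -0.088], TCP at [0.151, -0.606, 0.231] pointing down, gripper open.
Joint ranges: [-2.6, 2.6], [-0.5, 2.12], [-1.47, 1.34], [0.16, 2.42], [-1.27, 4.41], [0.06, 2.06], [-2.6, 2.6]. Speed limits (rad/s): [2.22, 2.22, 2.79, 2.79, 3.14, 3.14, 3.14].

INTERFACE

Orientations are given as a unit quaternion [w, x, y, z].
In Python, from cell import observe, read_camera, camera_info, sign_off, hold_point_z gives the robot as it stands. The module is installed in compiled form; this text tells all that it offers.
- The arm moves only by the tool jog_arm, never from a script. Its argument "increments" is a list of rows, each an object with "xyz": the shift along the tool's x, y, z in mm, a list of three; "rot": the turn, a rotation vector about the tool's x, y, z in rad, a list of three; "gripper": the finger opening in mm, from 0 to 85.4. A call has 1 to 12 rows; each row is the pose to reach, as a shift and turn from the pose commanded when the call began, along the tool's axes at that moment; what a row does not reach only later rows make up. A row lasts 1/10 s, in which the tool goes at most 50 mm and 8.59 degrees, less where a joint would pass 70% of its speed; a pose out of reach is approached as far as the arm can. A call with a gripper value outside its range is refused whole. The fingers move at their own pace and stop on an object; "grip_force" is the grip in N (left out, the last holds). Time passes only in rows, so rows that repeat a pose let the fingers close. It gives the time, the measured TCP pose, the force and the opening at its end, in the units of the state.
- observe(): the state, without advancing time (a new reading comes with each control period).
- read_camera(name): name is "scene" or "top" or "wrist"; returns the picture (480x640x3 uint8, red, green, blue); there is no depth.
- camera_info(name): a dict with "mtx" (3x3 intrinsics, pixels), "k1" (the pictures are not rectified: a ray, as slopes to the right and down, at radius r is drawn at 1 + k1 r^2 times it, then the intrinsics apply), "R" (3x3) and "t" (3): a world point X has camera coordinates R X + t. Camera axes: x right, y down, z forward; pixel columns grow to the right and rows downward; lengths in m; the calibration is good to about 2 mm. A picture is of the moment at which its call begins: read the wrist's pose just before it. camera_info takes no time and is no camera call; for the wrist camera it gives the pose at the moment of the call.
- sign_off(): hands the job in, once; it reports no verdict.
The state is a dict: "clock": time; "qpos": joint angles; "joint_velocities": joint speeds; "effort": joint torques, N m; "eef_pos": TCP position; "tcp_rot": TCP orientation; "ft_force": force on the tool from outside, world axes, zero at the start; "torque": the same for the moment, N m; "gripper_width": opening from 0.0 (shut) to 1.0 (fully open).
Only numpy, scipy, OpenCV 4.12 (cv2) and the standard library are available. Lean on these libraries where they do the work, as an engineer would, in place of code of your own. Each camera call takes 0.05 s, during which the arm holds its last target. There are 200 camera calls.

TASK

The shelf board on the low bench stand must be held at its overhang so that a colleague can screw it down. First lay the T-square flat on the bench with the outer face of its head flush against the stand's outward end face, arm pointing straight out, and let go of it; then slide the board straight out along the stand until its front edge is plumb above the tip of the T-square's arm. That far out the board would tip, so finish while still holding it: level, resting on the stand, never letting it tip, with the T-square left in place and the glassware and other things around left alone.

Things in the scene. Friction and masses are not known exactly. Their poses are not given: they have to be found in the camera images.
- stand_face (a point): Middle of the outward end face, half-way up, of the fixed grey steel bench stand: a low bridge 240 long x 170 wide x 55 mm high, flat on top (27.5 mm above this point). The face is a flat upright plate 170 mm wide, down to the bench. x points straight out of the face (outward, roughly to the robot's right), y along the face, z up.
- stand: The same stand; origin under its centre at bench level, axes as for stand_face, which lies 120 mm along +x.
- board: Loose pale wooden shelf board flat on the stand, 280 x 90 x 12 mm, 0.2 to 0.4 kg, with a raised lip on its tail. Origin: centre of its underside; x to its front (outward) edge, z up. Centre of mass 16 mm tailward of the origin. Starts up to 0.05 rad askew, front edge 25 mm behind to 10 mm beyond the face. With over about 155 mm out it tips unless its tail is held down.
- board_front (a point): Middle of the board's front (outward) edge, half-way through its thickness; axes as the board. 140 mm from the board's centre along x.
- board_lip (a point): Centre of the raised lip on the board's tail, the place to take hold: an upright bar 18 mm thick (along the board's x), 70 mm long (along y), 35 mm high, flush with the tail edge. The point is 17.5 mm above the board's upper face and below the lip's top, 271 mm behind the front edge. Axes as the board.
- tsquare_grip (a point): Loose aluminium T-square (0.17 kg) lying on the bench, all 16 mm thick: a head 90 x 20 mm and, from its middle, an arm 16 mm wide, 165 mm long; 185 mm overall. This point: on the arm's centre line, 8 mm up, 70 mm from the head's outer flat face, 115 mm from the arm's tip. x along the arm from head to tip, z up. It balances 5 mm headward of here.
- tsquare_head (a point): Middle of the outer flat face of the T-square's head (the face turned away from the arm), 8 mm up; 70 mm along -x from tsquare_grip. The face is 90 mm long, square to the arm.
- tsquare_tip (a point): Middle of the end of the T-square's arm, 8 mm up: the mark. 185 mm along x from the head's outer face.
- amber_big: Bystander: large amber bottle, 90 mm across, 200 mm high; origin at the centre of its underside. Leave it alone.
- amber_small: Bystander: small amber bottle, 56 mm across, 120 mm high; origin at the centre of its underside. Leave it alone.
- flask_a: Bystander: conical flask, glass, 72 mm across, 108 mm high; origin at the centre of its underside. Leave it alone.
- flask_b: Bystander: conical flask, glass, 72 mm across, 108 mm high; origin at the centre of its underside. Leave it alone.
- tube_rack: Bystander: tube rack, blue, 80 x 170 mm, 107 mm high with its tubes; origin at the centre of its underside. Leave it alone.
- dish: Bystander: petri dish, clear, 60 mm across, 16 mm high; origin at the centre of its underside. Leave it alone.
- stopper: Bystander: rubber stopper, black, 34 mm across, 28 mm high; origin at the centre of its underside. Leave it alone.

How it is judged:
On the way:
1. The T-square lies flush against the stand's end face, let go, before the board is slid out (x of tsquare_head in the frame of stand_face between -0.003 and 0.004 m and y of tsquare_head in the frame of stand_face between -0.06 and 0.06 m and angle between the x axis of tsquare_grip and the x axis of stand_face, either way round below 0.045 rad and height (world z) of tsquare_head below 0.014 m and x of tsquare_tip in the frame of stand_face above 0.1 m and x of board_front in the frame of stand_face below 0.06 m and contact force between the fingers and anything else below 0.2 N), for 0.2 s.
At the end, for the whole second after the job is handed in: T-square flat, head within 4 mm of the face, 0.045 rad of square, 60 mm of its middle; board front within 6 mm of the arm's tip, 50 mm of the stand's middle line, 0.07 rad of straight; tilt under 0.03 rad; board still, on the stand, held by the fingers (over 0.8 N) (x of tsquare_head in the frame of stand_face between -0.003 and 0.004 m and y of tsquare_head in the frame of stand_face between -0.06 and 0.06 m and angle between the x axis of tsquare_grip and the x axis of stand_face, either way round below 0.045 rad and height (world z) of tsquare_head below 0.014 m and x of tsquare_tip in the frame of stand_face above 0.1 m and x of board_front in the frame of tsquare_tip between -0.006 and 0.006 m and angle between the x axis of board_front and the x axis of stand_face, either way round below 0.07 rad and y of board_front in the frame of stand_face between -0.05 and 0.05 m and angle between board's own z axis and vertical below 0.03 rad and contact force between the fingers and board above 0.8 N and contact force between stand and board above 0.3 N and linear speed of board below 0.02 m/s); the arm keeps its last pose, push and grip.
It fails at once if the board tips (angle between board's own z axis and vertical above 0.17 rad).
It fails at once if a bystander is pushed about or tipped (distance of any of amber_big, amber_small, flask_a, flask_b, tube_rack, dish, stopper from where it was at the start of the episode above 0.03 m or angle between any of amber_big, amber_small, flask_a, flask_b, tube_rack, dish, stopper's own z axis and vertical above 0.4 rad).
It also fails if it takes over 56 s, if anything falls off the work surface, if the arm or the gripper's body presses on something with over 40 N, if the wrist force passes 120 N, or if a joint passes its speed limit or range.

## Working session

There is one attempt and no reset: what is moved stays moved. The work goes in short steps, Python scripts to look and compute and a tool call to move; the robot and the scene stay as the last step left them, time stands still between calls to the robot, and variables do not carry over. Pictures are saved under pics/ and viewed, about 8 in all and at most 12, crops included, and the job is handed in when it is done.

Besides the shell and the picture viewer there is one more tool, called after ">>>" as a command line: name --argument value ..., lists and objects as JSON in quotes. jog_arm: Moves the arm, as the interface text tells. Its arguments: {"type":"object","properties":{"increments":{"type":"array","items":{"type":"object","properties":{"xyz":{"type":"array","items":{"type":"number"}},"rot":{"type":"array","items":{"type":"number"}},"gripper":{"type":"number"}}}},"grip_force":{"type":"number"}},"required":["increments"]}

```bash
mkdir -p pics; cat > h.py <<'E'
import numpy as np, cv2
from cell import *
def snap(n,f):
    ci=camera_info(n); im=read_camera(n); cv2.imwrite('pics/'+f,im[:,:,::-1]); return im,ci
def ray(ci,px):
    m=np.array(ci['mtx']);d=(np.array(px,float)-m[:2,2])/[m[0,0],m[1,1]]
    r=np.linalg.norm(d);u=r
    for _ in range(30): u=r/(1+ci['k1']*u*u)
    d=d*(u/r if r>0 else 1)
    R=np.array(ci['R']);t=np.array(ci['t'])
    return -R.T@t, R.T@np.array([d[0],d[1],1])
def onz(ci,px,z):
    o,d=ray(ci,px); return o+d*(z-o[2])/d[2]
def proj(ci,X):
    c=np.array(ci['R'])@np.array(X)+np.array(ci['t']);s=c[:2]/c[2];s=s*(1+ci['k1']*(s@s))
    m=np.array(ci['mtx']);return s*[m[0,0],m[1,1]]+m[:2,2]
def Rq(q):
    from scipy.spatial.transform import Rotation as T
    return T.from_quat([q[1],q[2],q[3],q[0]]).as_matrix()
E
python3 - <<'E'
from h import *
s=observe();print({k:np.round(v,3) for k,v in s.items()},hold_point_z);print(Rq(s['tcp_rot']).round(3))
for n in ['top','scene','wrist']:
    im,ci=snap(n,n+'0.png'); print(n,ci)
E
```

```text
{'clock': np.float64(0.0), 'qpos': array([ 1.303,  0.333, -0.065,  1.461,  0.022,  1.35 , -0.089]), 'joint_velocities': array([-0.001, -0.001,  0.001, -0.002,  0.   , -0.   ,  0.001]), 'effort': array([-1.0000e-03, -6.2545e+01,  4.8000e-02, -3.9160e+01,  1.6000e-02,
        1.0000e-02, -0.0000e+00]), 'eef_pos': array([ 0.151, -0.606,  0.23 ]), 'tcp_rot': array([-0.086, -0.702, -0.087,  0.702]), 'ft_force': array([0.099, 0.296, 0.197]), 'torque': array([ 0.004, -0.014,  0.03 ]), 'gripper_width': np.float64(1.003)} 0.0187
[[-0.     0.242 -0.97 ]
 [ 0.001 -0.97  -0.242]
 [-1.    -0.001  0.   ]]
top {'mtx': array([[517.01229647,   0.        , 317.95799573],
       [  0.        , 517.01229647, 236.53952847],
       [  0.        ,   0.        ,   1.        ]]), 'k1': -0.0513354532843483, 'R': array([[ 0.10853228, -0.99408799,  0.00313193],
       [-0.96839692, -0.10643804, -0.22556231],
       [ 0.22456214,  0.02144784, -0.97422371]]), 't': array([-0.05336264,  0.62316413,  1.16217332])}
scene {'mtx': array([[545.82511571,   0.        , 327.03499369],
       [  0.        , 545.82511571, 232.62729743],
       [  0.        ,   0.        ,   1.        ]]), 'k1': 0.04402235683623168, 'R': array([[ 0.55228579,  0.83354274, -0.0136713 ],
       [ 0.45915445, -0.31783082, -0.82955456],
       [-0.69581434,  0.45187396, -0.5582583 ]]), 't': array([-0.31995434, -0.19476982,  1.54661338])}
wrist {'mtx': array([[381.45252586,   0.        , 317.4303865 ],
       [  0.        , 381.45252586, 235.92772308],
       [  0.        ,   0.        ,   1.        ]]), 'k1': 0.01122978146062802, 'R': array([[ 0.24232609, -0.97019292, -0.00193849],
       [-0.9333427 , -0.23366649,  0.27252775],
       [-0.26485746, -0.06423131, -0.96214597]]), 't': array([-0.62421754, -0.0359118 ,  0.37901534])}
```

View pics/top0.png

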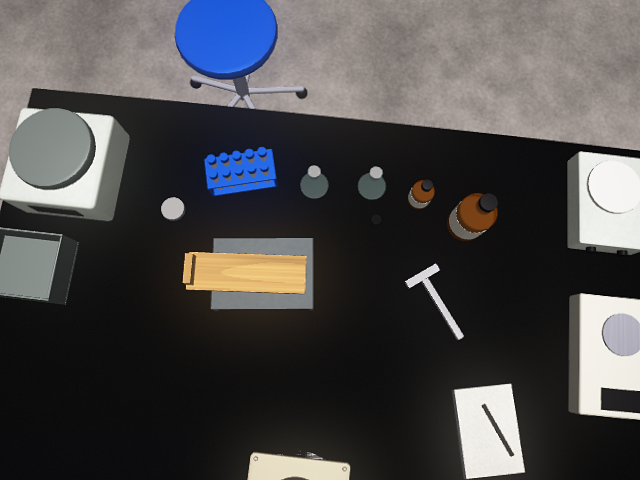

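View pics/scene0.png

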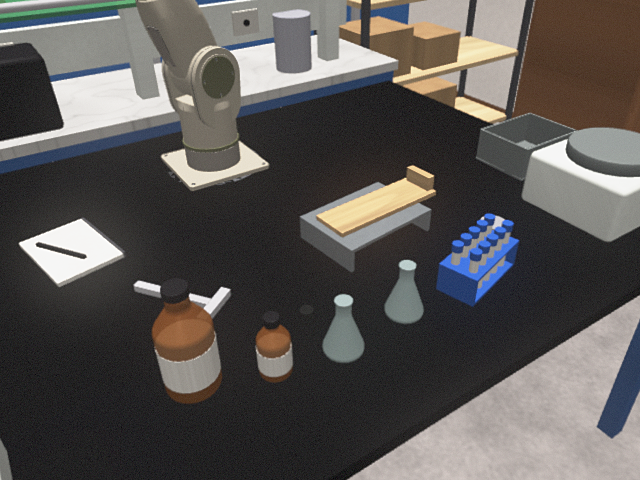

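The top view shows the stand (213..313, 238..308), the board on it with its lip at left (190,268), and the T-square with its head at (422,276) and tip at (461,337). The stopper is at (376,218) and the dish at (172,208). The scene view agrees.

```bash
python3 - <<'E'
from h import *
ci=camera_info('top'); im=cv2.imread('pics/top0.png')
def poly(mask,z,eps):
    n,l,st,_=cv2.connectedComponentsWithStats(mask.astype(np.uint8));k=1+st[1:,4].argmax()
    c=max(cv2.findContours((l==k).astype(np.uint8),0,2)[0],key=cv2.contourArea)
    p=cv2.approxPolyDP(c,eps,True)[:,0].astype(float)
    return p,np.array([onz(ci,q,z)[:2] for q in p]),np.array([onz(ci,q,z)[:2] for q in c[:,0]])
g=im.astype(int)
# T-square
m=np.zeros(im.shape[:2],bool);m[250:350,395:475]=True
p,w,c=poly(m&(g.min(2)>75),0.016,2);print('T',p.tolist(),w.round(4).tolist())
# stand grey top
m[:]=0;m[225:320,200:325]=1
st=m&(g.min(2)>50)
p,w,c=poly(st&(abs(g[:,:,0]-g[:,:,2])<40),0.055,3);print('S',p.tolist(),w.round(4).tolist())
m[:]=0;m[240:305,175:320]=1
p,w,c=poly(m&(g[:,:,2]-g[:,:,0]>50),0.067,3);print('B',p.tolist(),w.round(4).tolist())
for n,q,z in [('stopper',(376,219),.02),('dish',(172,208),.016),('flaskA',(314,188),.02),('flaskB',(371,188),.02),('ambS',(418,205),0),('ambB',(465,234),0)]: print(n,onz(ci,q,z).round(3))
a=cv2.resize(im[225:350,170:330],None,fx=5,fy=5,interpolation=cv2.INTER_CUBIC)[:600]
cv2.imwrite('pics/c1.png',a)
E
```

```text
T [[435.0, 263.0], [405.0, 281.0], [409.0, 287.0], [420.0, 281.0], [424.0, 283.0], [459.0, 339.0], [463.0, 336.0], [427.0, 277.0], [439.0, 270.0]] [[0.6028, -0.2792], [0.5501, -0.2083], [0.5364, -0.2191], [0.554, -0.245], [0.5502, -0.2552], [0.4239, -0.3481], [0.432, -0.3574], [0.5658, -0.2616], [0.5864, -0.2901]]
S [[213.0, 238.0], [212.0, 252.0], [306.0, 255.0], [304.0, 294.0], [211.0, 291.0], [210.0, 308.0], [313.0, 307.0], [312.0, 238.0]] [[0.5977, 0.2673], [0.5632, 0.2643], [0.5807, 0.0387], [0.4871, 0.0328], [0.4699, 0.2523], [0.43, 0.2485], [0.4591, 0.0083], [0.6238, 0.0291]]
B [[185.0, 253.0], [182.0, 282.0], [186.0, 289.0], [304.0, 293.0], [306.0, 256.0]] [[0.5516, 0.3255], [0.4821, 0.3211], [0.4668, 0.309], [0.4881, 0.0326], [0.576, 0.038]]
stopper [ 0.698 -0.124  0.02 ]
dish [0.671 0.392 0.016]
flaskA [0.762 0.04  0.02 ]
flaskB [ 0.778 -0.105  0.02 ]
ambS [ 0.753 -0.23   0.   ]
ambB [ 0.689 -0.355  0.   ]
```

View pics/c1.png

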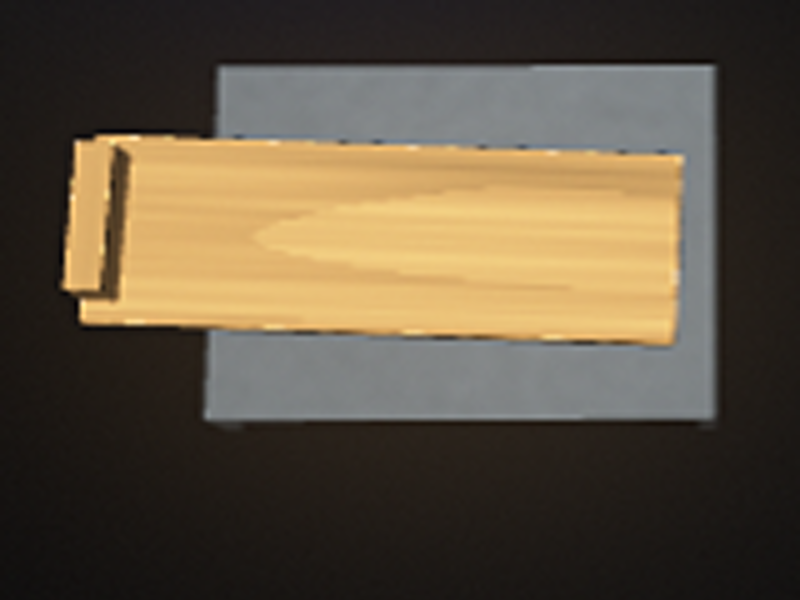

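The crop gives sharp corners for the stand and board, so I'll fit known-size models by reprojection.

```bash
cat >> h.py <<'E'
from scipy.optimize import least_squares
def fit(ci,model,px,g):
    px=np.array(px,float);M=np.array(model,float)
    def f(v):
        c,s=np.cos(v[2]),np.sin(v[2])
        return np.concatenate([proj(ci,[v[0]+c*m[0]-s*m[1],v[1]+s*m[0]+c*m[1],m[2]])-p for m,p in zip(M,px)])
    r=least_squares(f,g);return r.x,np.sqrt((r.fun**2).mean())
# frames: stand x outward (origin stand centre), board underside centre, T grip point
STAND=[[-.12,.085,.055],[.12,.085,.055],[.12,-.085,.055],[-.12,-.085,.055]]
BOARD=[[.14,.045,.067],[.14,-.045,.067],[-.14,-.045,.067],[-.14,.045,.067]]
TSQ=[[-.07,.045,.016],[-.07,-.045,.016],[-.05,-.045,.016],[-.05,.045,.016],[.115,-.008,.016],[.115,.008,.016]]
E
python3 - <<'E'
from h import *
ci=camera_info('top')
cr=lambda L:[(170+(x+.5)/5-.5,225+(y+.5)/5-.5) for x,y in L]
S,e=fit(ci,STAND,cr([(219,66),(716,66),(716,420),(205,418)]),[.53,.14,-1.46]);print('stand',S.round(4),e)
B,e=fit(ci,BOARD,cr([(684,155),(674,345),(80,325),(97,135)]),[.52,.17,-1.46]);print('board',B.round(4),e)
T,e=fit(ci,TSQ,[(435,263),(405,281.5),(409,287),(439,270),(459,339),(463,336)],[.52,-.28,-2.5]);print('T',T.round(4),e)
ux=np.array([np.cos(S[2]),np.sin(S[2])]);print('face',S[:2]+.12*ux,'grip target',S[:2]+.19*ux)
b=np.array([np.cos(B[2]),np.sin(B[2])]);print('lip',B[:2]-.131*b,'front-in-stand',(B[:2]+.14*b-S[:2])@ux-.12)
o=observe();R=Rq(o['tcp_rot']);d=np.r_[T[:2],.12]-o['eef_pos'];print('shift tool mm',R.T@d*1e3,'yaw y',np.arctan2(R[1,1],R[0,1]),'T arm',T[2])
E
```

```text
stand [ 0.527   0.1372 -1.4612] 0.12163117052416476
board [ 0.5213  0.1737 -1.4954] 0.18608829777973532
T [ 0.5204 -0.2847 -2.5071] 0.5208904668967252
face [0.5400806  0.01796183] grip target [ 0.54773423 -0.05161849]
lip [0.51144125 0.3043492 ] front-in-stand -0.01696025454055708
shift tool mm [ 110.94359367 -222.25681397 -435.89087158] yaw y -1.3259914095181295 T arm -2.507072683255248
```

>>> jog_arm --increments '[{"xyz": [0, -22, -44], "rot": [0, 0, 0], "gripper": 85}, {"xyz": [10, -44, -87], "rot": [-0.1, 0, 0], "gripper": 85}, {"xyz": [20, -67, -131], "rot": [-0.2, 0, 0], "gripper": 85}, {"xyz": [30, -89, -174], "rot": [-0.3, 0, 0], "gripper": 85}, {"xyz": [40, -111, -218], "rot": [-0.39, 0, 0], "gripper": 85}, {"xyz": [55, -133, -262], "rot": [-0.39, 0, 0], "gripper": 85}, {"xyz": [70, -155, -305], "rot": [-0.39, 0, 0], "gripper": 85}, {"xyz": [85, -178, -349], "rot": [-0.39, 0, 0], "gripper": 85}, {"xyz": [90, -200, -392], "rot": [-0.39, 0, 0], "gripper": 85}, {"xyz": [90, -222, -436], "rot": [-0.39, 0, 0], "gripper": 85}, {"xyz": [90, -222, -436], "rot": [-0.39, 0, 0], "gripper": 85}, {"xyz": [90, -222, -436], "rot": [-0.39, 0, 0], "gripper": 85}]'

```text
clock: 1.35
eef_pos: [0.5215, -0.2838, 0.1409]
tcp_rot: [-0.221, -0.671, -0.222, 0.672]
ft_force: [-1.1, -1.4, -0.4]
gripper_width: 0.994
```

```bash
python3 - <<'E'
from h import *
o=observe();print(o['clock'],o['eef_pos'],o['ft_force']);print(Rq(o['tcp_rot']).round(3))
im,ci=snap('wrist','w1.png')
p=[proj(ci,[0.5204,-.2847,.016])];print(p)
E
```

```text
1.35 [ 0.52151011 -0.28377207  0.14087484] [-1.06012584 -1.35663921 -0.35736836]
[[-0.     0.596 -0.803]
 [ 0.001 -0.803 -0.596]
 [-1.    -0.001 -0.   ]]
[array([317.98884533, 228.64061515])]
```

View pics/w1.png

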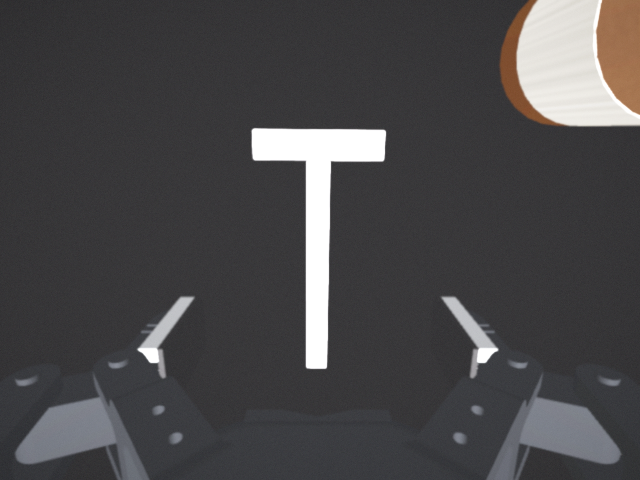

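```bash
python3 - <<'E'
from h import *
ci=camera_info('wrist');o=observe();R=Rq(o['tcp_rot'])
T,e=fit(ci,TSQ,[(385,130),(252,129),(252,159.5),(385,160.5),(306,368),(328,367)],[.5204,-.2847,-2.507]);print(T.round(4),e)
d=np.r_[T[:2],.003+.0]-o['eef_pos'];print(R.T@d*1e3,'yawerr',T[2]+np.pi/2-np.arctan2(R[1,1],R[0,1]))
E
```

```text
[ 0.5184 -0.287  -2.5127] 0.724499286388092
[1.37947419e+02 1.33042050e-01 2.38693274e+00] yawerr -0.006232190413394512
```

>>> jog_arm --increments '[{"xyz": [40, 0, 2], "rot": [0.006, 0, 0], "gripper": 85}, {"xyz": [80, 0, 2], "rot": [0.006, 0, 0], "gripper": 85}, {"xyz": [110, 0, 2], "rot": [0.006, 0, 0], "gripper": 85}, {"xyz": [128, 0, 2], "rot": [0.006, 0, 0], "gripper": 60}, {"xyz": [136, 0, 2], "rot": [0.006, 0, 0], "gripper": 40}, {"xyz": [136, 0, 2], "rot": [0.006, 0, 0], "gripper": 5}, {"xyz": [136, 0, 2], "rot": [0.006, 0, 0], "gripper": 5}, {"xyz": [136, 0, 2], "rot": [0.006, 0, 0], "gripper": 5}, {"xyz": [136, 0, 2], "rot": [0.006, 0, 0], "gripper": 5}, {"xyz": [136, 0, 2], "rot": [0.006, 0, 0], "gripper": 5}, {"xyz": [136, 0, 2], "rot": [0.006, 0, 0], "gripper": 5}, {"xyz": [136, 0, 2], "rot": [0.006, 0, 0], "gripper": 5}]' --grip_force 40

```text
clock: 2.6
eef_pos: [0.5198, -0.2873, 0.0069]
tcp_rot: [0.219, 0.673, 0.218, -0.672]
ft_force: [-2.4, -0.8, 7.4]
gripper_width: 0.172
```

>>> jog_arm --increments '[{"xyz": [-20, 0, 0], "rot": [0, 0, 0], "gripper": 5}, {"xyz": [-45, -8, -8], "rot": [0, 0, 0], "gripper": 5}, {"xyz": [-45, -30, -30], "rot": [-0.14, 0, 0], "gripper": 5}, {"xyz": [-45, -55, -54], "rot": [-0.28, 0, 0], "gripper": 5}, {"xyz": [-45, -80, -78], "rot": [-0.42, 0, 0], "gripper": 5}, {"xyz": [-45, -105, -102], "rot": [-0.56, 0, 0], "gripper": 5}, {"xyz": [-45, -125, -122], "rot": [-0.7, 0, 0], "gripper": 5}, {"xyz": [-45, -140, -137], "rot": [-0.84, 0, 0], "gripper": 5}, {"xyz": [-45, -150, -146], "rot": [-0.96, 0, 0], "gripper": 5}, {"xyz": [-45, -156, -152], "rot": [-1.05, 0, 0], "gripper": 5}, {"xyz": [-45, -156, -152], "rot": [-1.05, 0, 0], "gripper": 5}, {"xyz": [-45, -156, -152], "rot": [-1.05, 0, 0], "gripper": 5}]'

```text
clock: 3.8
eef_pos: [0.5503, -0.0714, 0.0505]
tcp_rot: [0.526, 0.473, 0.525, -0.473]
ft_force: [0.0, -0.4, -2.0]
gripper_width: 0.176
```

```bash
python3 - <<'E'
from h import *
o=observe();R=Rq(o['tcp_rot']);print(o['clock'],o['eef_pos'],o['ft_force'],'yaw',np.arctan2(R[1,1],R[0,1])-np.pi/2);print(R.round(3))
im,ci=snap('wrist','w2.png')
print(ci['R'],ci['t'])
for y in(-.085,0,.085): print(proj(ci,[.54008-y*np.sin(-1.4612),.01796+y*np.cos(-1.4612),.055]))
E
```

```text
3.8 [ 0.55025804 -0.07143746  0.05047598] [ 0.00664887 -0.43732138 -2.04458909] yaw -1.4656816023588402
[[ 0.     0.994  0.105]
 [-0.     0.105 -0.994]
 [-1.     0.     0.   ]]
[[ 9.94492660e-01  1.04805839e-01  2.90808753e-04]
 [ 1.00760003e-01 -9.56858299e-01  2.72524526e-01]
 [ 2.88404242e-02 -2.70994339e-01 -9.62148792e-01]] [-0.53933521 -0.11003447  0.16934936]
[59.70637622 62.47274182]
[316.43407601  62.07353336]
[573.48666838  59.93146204]
```

View pics/w2.png

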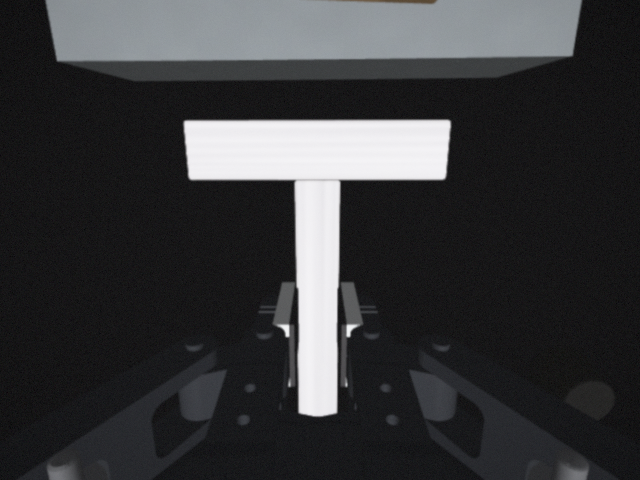

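>>> jog_arm --increments '[{"xyz": [15, 0, 0], "rot": [-0.012, 0, 0], "gripper": 5}, {"xyz": [30, 0, 0], "rot": [-0.012, 0, 0], "gripper": 5}, {"xyz": [38, 0, 0], "rot": [-0.012, 0, 0], "gripper": 5}, {"xyz": [42, 0, 0], "rot": [-0.012, 0, 0], "gripper": 5}, {"xyz": [44, 0, -5], "rot": [-0.012, 0, 0], "gripper": 5}, {"xyz": [44, 0, -10], "rot": [-0.012, 0, 0], "gripper": 5}, {"xyz": [44, 0, -14], "rot": [-0.012, 0, 0], "gripper": 5}, {"xyz": [44, 0, -14], "rot": [-0.012, 0, 0], "gripper": 5}]'

```text
clock: 4.65
eef_pos: [0.5495, -0.0567, 0.0069]
tcp_rot: [0.53, 0.469, 0.529, -0.469]
ft_force: [0.4, -0.6, 5.9]
gripper_width: 0.171
```

>>> jog_arm --increments '[{"xyz": [0, 0, -1], "gripper": 5}, {"xyz": [0, 0, -2], "gripper": 5}, {"xyz": [0, 0, -3], "gripper": 5}, {"xyz": [0, 0, -3], "gripper": 5}]'

```text
invalid input
```

>>> jog_arm --increments '[{"xyz": [0, 0, -1], "rot": [0, 0, 0], "gripper": 5}, {"xyz": [0, 0, -2], "rot": [0, 0, 0], "gripper": 5}, {"xyz": [0, 0, -3], "rot": [0, 0, 0], "gripper": 5}, {"xyz": [0, 0, -4], "rot": [0, 0, 0], "gripper": 5}, {"xyz": [0, 0, -4], "rot": [0, 0, 0], "gripper": 5}]'

```text
clock: 5.15
eef_pos: [0.5491, -0.0537, 0.0069]
tcp_rot: [0.53, 0.469, 0.528, -0.469]
ft_force: [0.4, -3.7, 5.9]
gripper_width: 0.167
```

>>> jog_arm --increments '[{"xyz": [0, 0, -1], "rot": [0, 0, 0], "gripper": 5}, {"xyz": [0, 0, -2], "rot": [0, 0, 0], "gripper": 5}, {"xyz": [0, 0, -2], "rot": [0, 0, 0], "gripper": 5}]'

```text
clock: 5.45
eef_pos: [0.5488, -0.0523, 0.0069]
tcp_rot: [0.53, 0.469, 0.528, -0.469]
ft_force: [0.6, -4.7, 6.7]
gripper_width: 0.17
```

>>> jog_arm --increments '[{"xyz": [0, 0, -1], "rot": [0, 0, 0], "gripper": 5}, {"xyz": [0, 0, -2], "rot": [0, 0, 0], "gripper": 5}, {"xyz": [0, 0, -2], "rot": [0, 0, 0], "gripper": 5}]'

```text
clock: 5.75
eef_pos: [0.5486, -0.0522, 0.0069]
tcp_rot: [0.53, 0.469, 0.527, -0.47]
ft_force: [0.1, -10.2, 5.6]
gripper_width: 0.169
```

>>> jog_arm --increments '[{"xyz": [0, 0, 1], "rot": [0, 0, 0], "gripper": 5}, {"xyz": [0, 0, 1], "rot": [0, 0, 0], "gripper": 30}, {"xyz": [0, 0, 1], "rot": [0, 0, 0], "gripper": 60}, {"xyz": [0, 0, 1], "rot": [0, 0, 0], "gripper": 70}, {"xyz": [0, 0, 1], "rot": [0, 0, 0], "gripper": 70}, {"xyz": [-20, 0, 1], "rot": [0, 0, 0], "gripper": 70}, {"xyz": [-60, 0, 1], "rot": [0, 0, 0], "gripper": 70}, {"xyz": [-100, 0, 1], "rot": [0, 0, 0], "gripper": 70}, {"xyz": [-130, 0, 1], "rot": [0, 0, 0], "gripper": 70}, {"xyz": [-130, 0, 1], "rot": [0, 0, 0], "gripper": 70}, {"xyz": [-130, 0, 1], "rot": [0, 0, 0], "gripper": 70}]'

```text
clock: 6.85
eef_pos: [0.5481, -0.05, 0.1365]
tcp_rot: [0.529, 0.469, 0.529, -0.469]
ft_force: [-0.1, -0.8, 0.1]
gripper_width: 0.815
```

```bash
python3 - <<'E'
from h import *
o=observe();R=Rq(o['tcp_rot']);print(o['clock'],o['eef_pos'],o['ft_force'],'yaw',np.arctan2(R[1,1],R[0,1])-np.pi/2)
im,ci=snap('wrist','w3.png');print(repr(ci['R']),repr(ci['t']))
E
```

```text
6.85 [ 0.54806046 -0.05002497  0.13654733] [-0.05956363 -0.76276349  0.07014637] yaw -1.4506502155281626
array([[ 0.99280246,  0.11975885,  0.0010471 ],
       [ 0.11493908, -0.95523017,  0.27262489],
       [ 0.03364947, -0.27054231, -0.96211983]]) array([-0.53787633, -0.12043495,  0.25541817])
```

View pics/w3.png

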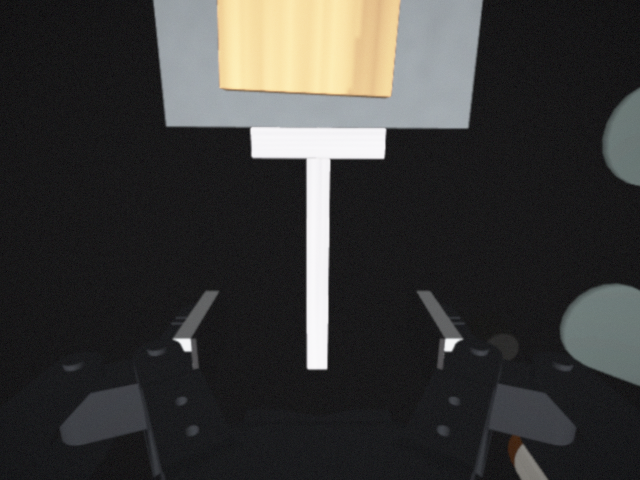

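```bash
python3 - <<'E'
from h import *
ci=camera_info('wrist')
a=onz(ci,(166,127.5),.055);b=onz(ci,(469,128.3),.055);F=(a+b)[:2]/2;u=(b-a)[:2];w=np.linalg.norm(u);u/=w;n=np.array([u[1],-u[0]])
print('face mid',F,'width',w,'out yaw',np.arctan2(n[1],n[0]))
T,e=fit(ci,TSQ[2:],[(252,158),(385,158),(306.5,369),(328.5,369)],[.549,-.05,-1.46]);print('T',T,e)
t=np.array([np.cos(T[2]),np.sin(T[2])]);h=T[:2]-.07*t-F;print('head in stand',h@n,h@u)
print('tip',T[:2]+.115*t,'tip out',(T[:2]+.115*t-F)@n)
p,q=onz(ci,(221.5,89),.067),onz(ci,(391.5,96.5),.067);m=(p+q)[:2]/2
print('front',m,(m-F)@n,(m-F)@u,'w',np.linalg.norm(p-q),'yaw',np.arctan2(*(q-p)[[1,0]])-np.pi/2)
by=np.arctan2(*(q-p)[[1,0]])-np.pi/2;by=-1.4954
lip=m-.271*np.array([np.cos(by),np.sin(by)]);print('lip',lip)
o=observe();R=Rq(o['tcp_rot']);d=np.r_[lip,.16]-o['eef_pos'];print(R.T@d*1e3,np.arctan2(R[1,1],R[0,1]))
E
```

```text
face mid [0.53879396 0.01832575] width 0.17018187606714186 out yaw -1.4532841952537008
T [ 0.54750933 -0.05023741 -1.45416238] 0.6272058096592104
head in stand -0.0008878584435112185 0.0006782637334282322
tip [ 0.56089185 -0.1644561 ] tip out 0.18411207022007578
front [0.53113277 0.03511897] -0.01757561149530018 -0.005639486919055038 w 0.08831432530675623 yaw -1.4918956117508861
lip [0.51071972 0.30534907]
[ -24.43691239    6.10256897 -357.23704224] 0.1200785256062335
```

The T-square is flush: head at -0.9 mm, lateral 0.7 mm, 0.001 rad off square, and let go. Next is the lip.

>>> jog_arm --increments '[{"xyz": [-28, 0, -15], "rot": [0.14, 0, 0], "gripper": 70}, {"xyz": [-28, 0, -45], "rot": [0.28, 0, 0], "gripper": 70}, {"xyz": [-28, 2, -80], "rot": [0.42, 0, 0], "gripper": 70}, {"xyz": [-28, 2, -115], "rot": [0.56, 0, 0], "gripper": 70}, {"xyz": [-28, 3, -150], "rot": [0.7, 0, 0], "gripper": 70}, {"xyz": [-28, 3, -185], "rot": [0.84, 0, 0], "gripper": 70}, {"xyz": [-28, 4, -220], "rot": [0.98, 0, 0], "gripper": 70}, {"xyz": [-28, 4, -255], "rot": [1.12, 0, 0], "gripper": 70}, {"xyz": [-28, 5, -290], "rot": [1.26, 0, 0], "gripper": 70}, {"xyz": [-28, 6, -320], "rot": [1.4, 0, 0], "gripper": 70}, {"xyz": [-28, 6, -345], "rot": [1.54, 0, 0], "gripper": 70}, {"xyz": [-28, 6, -357], "rot": [1.613, 0, 0], "gripper": 70}]'

```text
clock: 8.1
eef_pos: [0.5092, 0.3076, 0.1624]
tcp_rot: [-0.027, -0.706, -0.027, 0.708]
ft_force: [0.0, 0.5, 0.0]
gripper_width: 0.82
```

>>> jog_arm --increments '[{"xyz": [0, 0, 0], "rot": [0, 0, 0], "gripper": 70}, {"xyz": [0, 0, 0], "rot": [0, 0, 0], "gripper": 70}]'

```text
clock: 8.3
eef_pos: [0.5108, 0.3043, 0.163]
tcp_rot: [-0.029, -0.706, -0.028, 0.707]
ft_force: [-0.1, -1.4, -0.3]
gripper_width: 0.817
```

```bash
python3 - <<'E'
from h import *
o=observe();R=Rq(o['tcp_rot']);print(o['clock'],o['eef_pos'],o['ft_force'],'yaw',np.arctan2(R[1,1],R[0,1]));print(R.round(3))
im,ci=snap('wrist','w4.png')
b=np.array([np.cos(-1.4935),np.sin(-1.4935)]);v=np.array([-b[1],b[0]])
for i in(-.009,.009):
  for j in(-.035,.035): print(i,j,proj(ci,[*(np.array([.5107,.3053])+i*b+j*v),.102]).round(1))
E
```

```text
8.3 [0.51080252 0.30431168 0.16300216] [-0.11487876 -1.42750516 -0.26614721] yaw -1.4903436886386432
[[-0.002  0.08  -0.997]
 [-0.001 -0.997 -0.08 ]
 [-1.     0.001  0.002]]
-0.009 -0.035 [300.1 311.1]
-0.009 0.035 [298.8 192.9]
0.009 -0.035 [330.7 311.2]
0.009 0.035 [332.3 193. ]
```

View pics/w4.png

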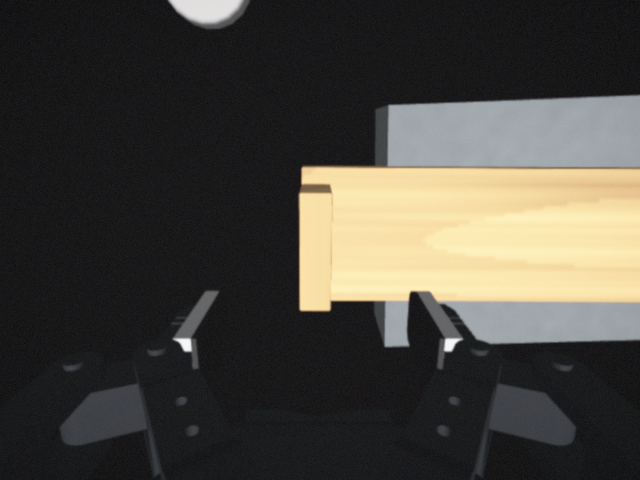

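The lip's top face spans (300..331, 192..310), as predicted, and sits centred between the fingers. Now descend and close.

>>> jog_arm --increments '[{"xyz": [30, 0, 0], "rot": [0, 0, 0], "gripper": 70}, {"xyz": [60, 0, 0], "rot": [0, 0, 0], "gripper": 70}, {"xyz": [80, 0, 0], "rot": [0, 0, 0], "gripper": 60}, {"xyz": [90, 0, 0], "rot": [0, 0, 0], "gripper": 50}, {"xyz": [91, 0, 0], "rot": [0, 0, 0], "gripper": 40}, {"xyz": [91, 0, 0], "rot": [0, 0, 0], "gripper": 30}, {"xyz": [91, 0, 0], "rot": [0, 0, 0], "gripper": 22}, {"xyz": [91, 0, 0], "rot": [0, 0, 0], "gripper": 10}, {"xyz": [91, 0, 0], "rot": [0, 0, 0], "gripper": 10}, {"xyz": [91, 0, 0], "rot": [0, 0, 0], "gripper": 10}, {"xyz": [91, 0, 0], "rot": [0, 0, 0], "gripper": 10}]' --grip_force 70

```text
clock: 9.45
eef_pos: [0.5118, 0.3054, 0.0747]
tcp_rot: [0.027, 0.707, 0.028, -0.706]
ft_force: [-2.2, -0.5, 6.0]
gripper_width: 0.197
```

```bash
python3 - <<'E'
from h import *
o=observe();R=Rq(o['tcp_rot']);print(o['clock'],o['eef_pos'],o['ft_force'],o['torque'],o['gripper_width']*85.4,'yaw',np.arctan2(R[1,1],R[0,1]));print(R.round(3))
# board front assumed 271 mm ahead of TCP along tool y; target: plumb over tip, yaw -1.457 (stand)
F=np.array([.5394,.0181]);ys=-1.457;n=np.array([np.cos(ys),np.sin(ys)])
b=R[:2,1];front=o['eef_pos'][:2]+.271*b
tgt=F+.185*n-.271*n   # lip with the board on the mid line
print('front out',(front-F)@n,'lip target',tgt,'tool shift',R.T@np.r_[tgt-o['eef_pos'][:2],0]*1e3,'rot x',-(ys-np.arctan2(b[1],b[0])))
E
```

```text
9.45 [0.5118177  0.30543549 0.07465784] [-2.18003097 -0.51713098  5.99487367] [-0.28644383  0.19334587 -0.1530494 ] 16.86075002494362 yaw -1.4930991683055757
[[ 0.002  0.078 -0.997]
 [ 0.001 -0.997 -0.078]
 [-1.    -0.    -0.002]]
front out -0.0177856341689402 lip target [0.52963462 0.10354377] tool shift [-9.02013311e-02  2.02665540e+02 -2.09271660e+00] rot x -0.03609916830557558
```

>>> jog_arm --increments '[{"xyz": [0, 6, 0], "rot": [-0.006, 0, 0], "gripper": 10}, {"xyz": [0, 18, 0], "rot": [-0.012, 0, 0], "gripper": 10}, {"xyz": [0, 32, 0], "rot": [-0.018, 0, 0], "gripper": 10}, {"xyz": [0, 46, 0], "rot": [-0.024, 0, 0], "gripper": 10}, {"xyz": [0, 60, -1], "rot": [-0.03, 0, 0], "gripper": 10}, {"xyz": [0, 74, -1], "rot": [-0.036, 0, 0], "gripper": 10}, {"xyz": [0, 88, -1], "rot": [-0.036, 0, 0], "gripper": 10}, {"xyz": [0, 102, -1], "rot": [-0.036, 0, 0], "gripper": 10}, {"xyz": [0, 112, -1], "rot": [-0.036, 0, 0], "gripper": 10}, {"xyz": [0, 120, -1], "rot": [-0.036, 0, 0], "gripper": 10}, {"xyz": [0, 120, -1], "rot": [-0.036, 0, 0], "gripper": 10}]'

```text
clock: 10.55
eef_pos: [0.5225, 0.1851, 0.0747]
tcp_rot: [0.04, 0.707, 0.04, -0.705]
ft_force: [-1.1, -1.0, 7.7]
gripper_width: 0.197
```

>>> jog_arm --increments '[{"xyz": [0, 6, 0], "rot": [0, 0, 0], "gripper": 10}, {"xyz": [0, 18, 0], "rot": [0, 0, 0], "gripper": 10}, {"xyz": [0, 30, 0], "rot": [0, 0, 0], "gripper": 10}, {"xyz": [0, 42, 0], "rot": [0, 0, 0], "gripper": 10}, {"xyz": [0, 54, 0], "rot": [0, 0, 0], "gripper": 10}, {"xyz": [0, 66, 0], "rot": [0, 0, 0], "gripper": 10}, {"xyz": [0, 75, 0], "rot": [0, 0, 0], "gripper": 10}, {"xyz": [0, 80, 0], "rot": [0, 0, 0], "gripper": 10}, {"xyz": [0, 80, 0], "rot": [0, 0, 0], "gripper": 10}, {"xyz": [0, 80, 0], "rot": [0, 0, 0], "gripper": 10}]'

```text
clock: 11.55
eef_pos: [0.5316, 0.1061, 0.0747]
tcp_rot: [0.04, 0.707, 0.04, -0.705]
ft_force: [-0.5, -0.7, 7.9]
gripper_width: 0.195
```

```bash
python3 - <<'E'
from h import *
o=observe();R=Rq(o['tcp_rot']);print(o['clock'],o['eef_pos'],o['ft_force'],o['torque'],o['gripper_width']*85.4,'yaw',np.arctan2(R[1,1],R[0,1]));print(R.round(4))
F=np.array([.5394,.0181]);ys=-1.457;n=np.array([np.cos(ys),np.sin(ys)]);print('front out',(o['eef_pos'][:2]+.271*R[:2,1]-F)@n)
for n_ in('top','scene','wrist'): snap(n_,n_+'5.png')
t=cv2.imread('pics/top5.png')[215:335,240:440];s=cv2.imread('pics/scene5.png')[140:380,120:460]
t=cv2.resize(t,None,fx=3,fy=3,interpolation=2);s=cv2.resize(s,(340,240))
cv2.imwrite('pics/c5.png',np.vstack([t,np.pad(s,((0,0),(0,260),(0,0)))]))
E
```

```text
11.55 [0.53161208 0.10605637 0.07468092] [-0.53908312 -0.71905899  7.94209968] [ 0.12816633  0.18460346 -0.03308981] 16.655456392959 yaw -1.456975899593788
[[ 2.700e-03  1.136e-01 -9.935e-01]
 [ 3.000e-04 -9.935e-01 -1.136e-01]
 [-1.000e+00  0.000e+00 -2.700e-03]]
front out 0.1827281895985265
```

View pics/c5.png

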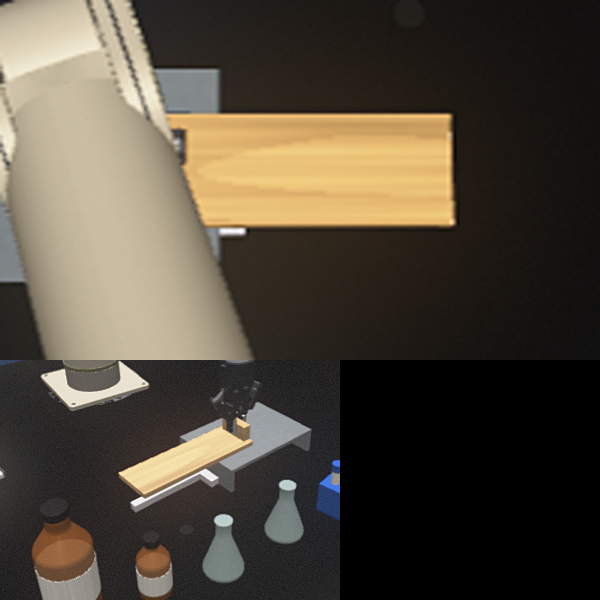

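The top crop shows the board straight, with its front edge at (452,114)-(455,225). The scene crop shows the T-square's tip near (132,505) just below the board's front, and the stand and flasks untouched.

```bash
python3 - <<'E'
from h import *
ci=camera_info('top')
q=lambda x,y:(240+(x+.5)/3-.5,215+(y+.5)/3-.5)
ys=-1.457;n=np.array([np.cos(ys),np.sin(ys)]);u=np.array([-n[1],n[0]])
p=onz(ci,q(452.5,114),.067)[:2];r=onz(ci,q(455,225),.067)[:2];f=onz(ci,q(219.5,69),.055)[:2]
m=(p+r)/2;print('front',m,'beyond face (top cam)',(m-f)@n,'width',np.linalg.norm(p-r),'yaw',np.arctan2(*(p-r)[[1,0]])-np.pi/2)
s=cv2.imread('pics/scene5.png')[240:315,230:330];cv2.imwrite('pics/c6.png',cv2.resize(s,None,fx=8,fy=8,interpolation=2))
E
```

```text
front [ 0.56198042 -0.16545572] beyond face (top cam) 0.18424259736307202 width 0.08837934932700046 yaw -1.4706419014331495
```

View pics/c6.png

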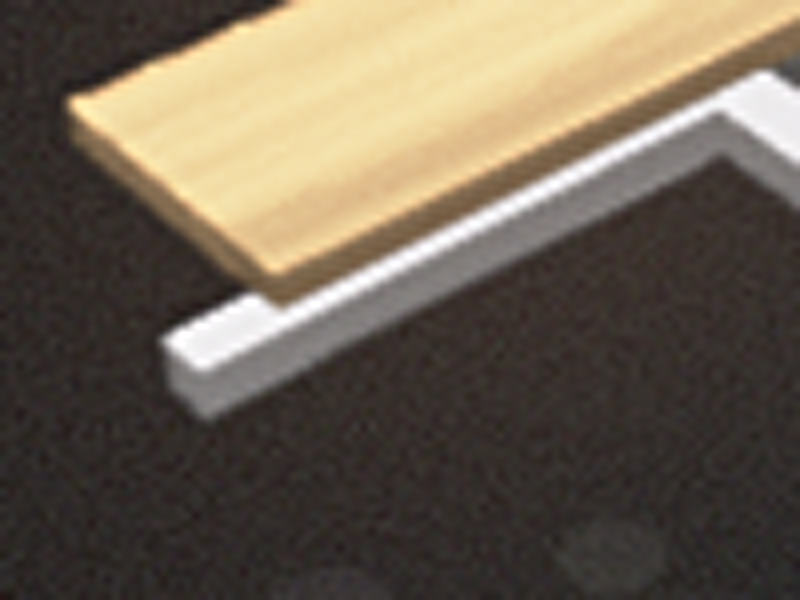

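```bash
python3 - <<'E'
from h import *
ci=camera_info('scene');q=lambda x,y:(230+(x+.5)/8-.5,240+(y+.5)/8-.5)
ys=-1.457;n=np.array([np.cos(ys),np.sin(ys)])
w=lambda x,y,z:onz(ci,q(x,y),z)[:2]
a,b=w(163,342,.016),w(208,372,.016);c,d=w(67,101,.067),w(277,276,.067);e=w(285,306,.055)
print('tip',(a+b)/2,np.linalg.norm(a-b),'front',(c+d)/2,np.linalg.norm(c-d),e)
print('front ahead of tip',((c+d)/2-(a+b)/2)@n,(e-(a+b)/2)@n)
E
```

```text
tip [ 0.56104056 -0.1627574 ] 0.017101671186635935 front [ 0.5595825  -0.16130465] 0.09150414181700156 [ 0.60218535 -0.153786  ]
front ahead of tip -0.0016089134742996542 -0.004241348809117005
```

Estimates put the front 1–4 mm short of the tip, so I'll nudge it 2 mm.

>>> jog_arm --increments '[{"xyz": [0, 1, 0], "rot": [0, 0, 0], "gripper": 10}, {"xyz": [0, 2, 0], "rot": [0, 0, 0], "gripper": 10}, {"xyz": [0, 2, 0], "rot": [0, 0, 0], "gripper": 10}, {"xyz": [0, 2, 0], "rot": [0, 0, 0], "gripper": 10}, {"xyz": [0, 2, 0], "rot": [0, 0, 0], "gripper": 10}]'

```text
clock: 12.2
eef_pos: [0.5316, 0.1055, 0.0747]
tcp_rot: [0.04, 0.707, 0.041, -0.705]
ft_force: [-0.4, 4.5, 7.1]
gripper_width: 0.195
```

```bash
python3 - <<'E'
from h import *
o=observe();R=Rq(o['tcp_rot']);F=np.array([.5394,.0181]);ys=-1.457;n=np.array([np.cos(ys),np.sin(ys)])
print('front out',(o['eef_pos'][:2]+.271*R[:2,1]-F)@n,o['eef_pos'],o['ft_force'],o['gripper_width'],abs(o['joint_velocities']).max())
sign_off()
E
```

```text
front out 0.18332364843381355 [0.53163541 0.10545925 0.07470713] [-0.37080146  4.48942026  7.08328333] 0.19462407715463692 0.0017842975096435622
the job is handed in; nothing more can be done
```

The T-square is in place and let go, the board is slid out with its tail lip still held, and I handed the job in at about 12 s. No verdict was reported.

- **T-square:** the wrist camera put its head 0.9 mm inside the estimated face plane, which is within measuring error and counts as touching. It was 0.7 mm off the middle and about 0.001 rad off square. I checked this only before sliding the board; the later scene view showed it still in place.
- **Board position:** before a last 2 mm nudge, the front edge read short of the tip by 2.3 mm (arm pose), 0.8 mm (top camera) and 1.6 to 4.2 mm (scene camera). The nudge moved the arm only about 0.6 mm, because friction held it back. The front is therefore probably 0 to 3.6 mm short, within the 6 mm limit, but I did not take another picture before handing in.
- **Board hold:** the gripper was level, the fingers were closed on the lip, and about 7 N pressed the board onto the stand. The board's yaw was within about 0.014 rad of the stand.
- **Bystanders:** the bottles and flasks looked unmoved in the last scene view; I did not measure any of the bystanders again.

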